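# Hold a flanged stub on the spring test stand

## Robot

A 6-joint arm with a two-finger parallel gripper is mounted at the origin on the work surface. World frame = base frame: x ahead of the robot, y to its left, z up, the work surface at z = 0. Lengths are in m, angles in degrees, forces in N, time in s.
With the tool pointing down it reaches from about 0.4 to 0.825 m from the base axis. Payload 7 kg.
Tool frame: the origin (TCP) lies midway between the tips of the shut fingers; the grasp point (between the pads) lies 19 mm behind it; z points along the fingers, y is the line along which they close (so a half turn about z gives the same grasp; the last joint's range is limited). The gripper opens to 88 mm and grips with 3 to 60 N. Pads are 19 mm wide; open, the fingers measure 130 mm over their backs; the gripper's body (78 mm by 193 mm) begins 47 mm behind the grasp point.
Start: joints at [81.251, 20.546, 0.682, 0, -70.136, -16.507], TCP at [0.288, 0.61, 0.196] pointing down, gripper open.
Joint ranges: [-176.03, 176.03], [-82.01, 121.73], [-58.28, 71.71], [-173.87, 95.51], [-174.79, -0.11], [-173.66, 173.66]. Speed limits (degrees/s): [136.94, 136.94, 172.46, 180, 180, 180].

## Interface

Orientations are given as a 3x3 rotation matrix whose columns are the frame's x, y, z axes.
In Python, from rig import robot gives the robot as it stands. Calls block until the motion is done:
- robot.goto(position, orientation): joint-space move of the TCP to a pose.
- robot.servo_line(position, ori=None, speed=0.15): straight line of the TCP; ori=None keeps the orientation; speed is the mean speed in m/s.
- robot.movej(angles): joint-space move.
- robot.move_gripper(opening): opening from 0.0 (shut) to 1.0 (fully open); the grip force is fixed at half the most; returns when the fingers have stopped.
- robot.dwell(seconds).
- robot.ik(position, orientation): joint angles nearest the present ones, or None.
- robot.grab_frame(name): name is "side" or "top" or "wrist"; returns (picture, depth): 384x512x3 uint8, red, green, blue; 384x512 float32, m along the optical axis (not along the pixel's ray), 0 where there is no reading.
- robot.camera_info(name): a dict with "vfov" (degrees; the focal length in pixels is half the picture's height over the tangent of half this angle, whatever the lens; pixels are square), "cx", "cy" (the principal point, pixels), "k1" (the pictures are not rectified: a ray, as slopes to the right and down, at radius r is drawn at 1 + k1 r^2 times it, then the intrinsics apply), "view" (4x4, takes a point from world to camera coordinates); the wrist camera has in their place "T_tool_cam" (4x4, takes a point from camera to tool coordinates, whose origin is the TCP and whose axes are the flange's). Camera axes: x right, y down, z forward; pixel columns grow to the right and rows downward; lengths in m; the calibration is good to about 2 mm. A picture is of the moment at which its call begins: read the wrist's pose just before it. camera_info takes no time and is no camera call.
A pose or a line that the arm cannot do raises robot.Unreachable and nothing moves.
- robot.job_done(): hands the job in; it is judged then, once.
Readings, each from a call of its own:
- robot.read_t(): time.
- robot.read_qpos(): joint angles.
- robot.read_qvel(): joint speeds.
- robot.read_effort(): joint torques, N m.
- robot.read_position(): TCP position.
- robot.read_tcp_rot(): TCP orientation.
- robot.read_force(): force on the tool from outside, world axes, zero at the start.
- robot.read_ft_torque(): the same for the moment, N m.
- robot.read_grip_width(): opening from 0.0 (shut) to 1.0 (fully open).
- robot.read_finger_force(): force on a finger pad.
Only numpy, scipy, OpenCV 4.12 (cv2) and the standard library are available. Lean on these libraries where they do the work, as an engineer would, in place of code of your own. Each camera call takes 0.05 s, during which the arm holds its last target. There are 200 camera calls.

## Task

Slide the vise's movable jaw well back by its knob, lift the finished stub with the oblong flange out, and set it, upright and centred, with its flange on the spring-loaded cap of the test stand. Press it down until the cap's top is level with the tops of the two small posts beside it, which is 12 mm down and half of its stroke, never to the bottom, and finish while holding the stub pressed there, without letting go. Leave everything else where it is.

Things in the scene. Friction and masses are not known exactly. Their poses are not given: they have to be found in the camera images.
- vise: fixed vise, grey bed 90 mm (its x) by 222 mm (its y), bed top 30 mm above the table. Origin on the table under the middle of the part's place; +y is the way the movable jaw opens. Fixed jaw at y = -68 to -38 mm, movable jaw, shut, at 38 to 78 mm; both end 60 mm above the table and are up to 90 mm wide in x. End plate, 64 mm high, at y = 133 to 147 mm
- vise_jaw (a joint): travel of the movable jaw in m: 0 shut, grows as it opens, stop at 0.045; starts at 0 to 0.004. Slides with about 3 N of friction, no spring, stays where left. Its lip, 46 to 58 mm above the table, reaches 10 mm over the part's flange so that it cannot be lifted until the jaw is slid back 20 mm or more (right back is best)
- jaw_knob (a point): centre of the top of the upright round knob on the movable jaw, 22 mm in diameter, 40 mm tall (60 to 100 mm above the table), 60 mm from the vise origin along the vise's y when shut; moves with the jaw. It can be pinched from above
- stub: the finished part, bare metal, 0.3 to 0.46 kg: oblong flange 50 (its x) by 70 (its y) by 12 mm with four bolt holes, and on its middle a round stub 36 mm in diameter, its top 80 mm above the flange's underside. Origin: centre of the underside; z up. It starts on the vise bed between the jaws, 70 mm side along the vise's y. Grip the round stub across from above
- stand: fixed spring test stand: base plate 130 x 130 x 12 mm, a sleeve 52 mm across up to 60 mm height, the round sprung cap above it, and two upright posts 12 mm in diameter at y = +57 and -57 mm of its frame whose tops are 84 mm above the table. Origin on the table under the cap's axis
- seat (a joint): downward travel of the sprung cap in m: 0 at rest, 0.012 when its top is level with the post tops (wanted), 0.024 at the bottom stop. The spring pushes up with 6 N at the start of the travel and 0.5 N more for each mm (12 N at 12 mm); the stub's own weight does not move it
- seat_top (a point): centre of the flat top of the sprung cap, a steel disc 60 mm in diameter, 10 mm thick; 96 mm above the table at rest; moves with the cap
- round_stub: bystander: a lower stub on a ROUND flange 68 mm across, 42 mm tall, standing near the sorting case; origin under its centre
- bolt: bystander: loose bolt standing on its head, 50 mm tall, about 100 mm from the stand's axis; origin under its centre
- spacer: bystander: flat brass ring 44 mm across, 14 mm thick, lying about 110 mm from the part on the vise's side away from the sorting case; origin under its centre
- screwdriver: bystander: screwdriver lying near the robot, on its left
- wrench: bystander: spanner lying near the robot, on its right
- oil: bystander: white bottle 140 mm tall at the left; origin under its centre
- valve: bystander: grey valve block 75 x 50 x 40 mm with a brass top and capped ports, at the right; origin under its centre

How it is judged (in metres and radians):
On the way, in this order (a step that is already met when the one before it is completed fails the run):
1. the movable jaw is slid back at least 20 mm (value of joint vise_jaw above 0.02 m), for 0.2 s.
2. the stub is lifted clear of the vise in the gripper (z of stub in the frame of vise above 0.065 m and contact force between the fingers and stub above 1 N and value of joint seat below 0.002 m), for 0.2 s.
At the end, for the whole second after the job is handed in: the gripper still holds the stub, upright within 0.1 rad, its flange resting on the cap within 12 mm of the cap's centre and pressing it with more than 5 N, the cap 8 to 16 mm down (12 wanted) and at rest; the vise jaw still open by at least 18 mm (value of joint seat between 0.008 and 0.016 m and velocity of joint seat between -0.01 and 0.01 m/s and horizontal distance between stub and seat_top below 0.012 m and z of stub in the frame of seat_top between -0.004 and 0.004 m and angle between stub's own z axis and vertical below 0.1 rad and contact force between stub and stand above 5 N and contact force between the fingers and stub above 1 N and linear speed of stub below 0.02 m/s and value of joint vise_jaw above 0.018 m); the arm keeps its last pose, push and grip.
It fails at once if the cap is pressed to its bottom stop (more than 22 mm down) (value of joint seat above 0.022 m).
It fails at once if another thing on the table is moved by more than 30 mm (distance of any of round_stub, bolt, spacer, screwdriver, wrench, oil, valve from where it was at the start of the episode above 0.03 m).
It also fails if it takes over 56 s, if anything falls off the work surface, if the arm or the gripper's body presses on something with over 40 N, if the wrist force passes 120 N, or if a joint passes its speed limit or range.

## Working session

There is one attempt and no reset: what is moved stays moved. The work goes in short steps, each a Python script; the robot and the scene stay as the last script left them, time stands still between calls to the robot, and variables do not carry over. Pictures are saved under pics/ and viewed, at most 10 in all, crops included, and the job is handed in when it is done.

```bash
mkdir -p pics; ls; cat > h.py <<'E'
import numpy as np, cv2
from rig import robot
def cam(n):
    i=robot.camera_info(n); f=192/np.tan(np.radians(i['vfov'])/2)
    if n=='wrist':
        T=np.eye(4);T[:3,:3]=robot.read_tcp_rot();T[:3,3]=robot.read_position()
        V=np.linalg.inv(T@np.array(i['T_tool_cam']))
    else: V=np.array(i['view'])
    return dict(f=f,cx=i['cx'],cy=i['cy'],k=i['k1'],C=np.linalg.inv(V),V=V)
def slopes(c,uv):
    d=(np.atleast_2d(uv).astype(float)-[c['cx'],c['cy']])/c['f']; s=d.copy()
    for _ in range(20): s=d/(1+c['k']*(s**2).sum(1,keepdims=True))
    return s
def plane(c,uv,z):
    s=slopes(c,uv); r=np.c_[s,np.ones(len(s))]@c['C'][:3,:3].T; o=c['C'][:3,3]
    return o+r*((z-o[2])/r[:,2])[:,None]
def cloud(c,depth):
    v,u=np.mgrid[:384,:512]; s=slopes(c,np.c_[u.ravel(),v.ravel()]); d=depth.ravel()
    P=np.c_[s*d[:,None],d]@c['C'][:3,:3].T+c['C'][:3,3]; P[d==0]=np.nan
    return P.reshape(384,512,3)
def down(a):  # tool y axis at angle a (deg)
    a=np.radians(a); y=np.array([np.cos(a),np.sin(a),0]); z=np.array([0,0,-1.]); return np.c_[np.cross(y,z),y,z]
E
python3 - <<'E'
from h import *
for n in('top','side'):
    c=cam(n);p,d=robot.grab_frame(n);cv2.imwrite(f'pics/{n}0.png',p[:,:,::-1]);np.savez(f'{n}0.npz',p=p,d=d)
    print(n,c['C'].round(3).tolist(),c['f'],c['k'],(d==0).mean())
print(robot.read_tcp_rot().round(3).tolist(),robot.read_t(), robot.read_force())
E
```

```text
pics
top [[0.007, -0.992, 0.128, 0.325], [-1.0, -0.008, -0.006, -0.041], [0.007, -0.128, -0.992, 1.179], [0.0, 0.0, 0.0, 1.0]] 350.1605385567432 -0.08653590634822987 0.004150390625
side [[0.999, -0.01, 0.036, 0.449], [-0.036, -0.508, 0.861, -0.916], [0.01, -0.861, -0.508, 0.592], [0.0, 0.0, 0.0, 1.0]] 360.94082991192994 0.009956742876480953 0.003941853841145833
[[0.904, -0.427, -0.0], [-0.427, -0.904, -0.001], [0.0, 0.001, -1.0]] 0.1 [-0.75775822  0.67174805  0.63367282]
```

View pics/top0.png

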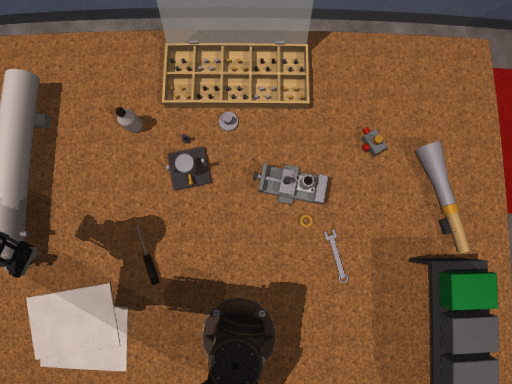

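View pics/side0.png

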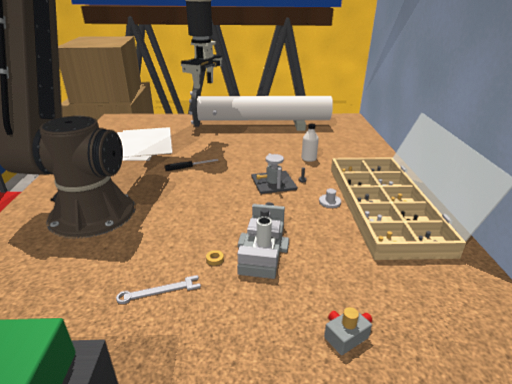

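The top view shows the vise around (293,184), with the part near (307,182), the knob near (288,180) and the end plate to the left. The stand's cap is near (185,163). The side view agrees. Next I'll take measurements from depth.

```bash
python3 - <<'E'
from h import *
z=np.load('top0.npz');c=cam('top');P=cloud(c,z['d'])
def reg(x0,x1,y0,y1): 
    return P[y0:y1,x0:x1].reshape(-1,3)
V=reg(250,340,155,210)
def st(n,Q): print(n,len(Q),Q.mean(0).round(4),(Q.max(0)-Q.min(0)).round(3))
for lo,hi in((.02,.04),(.05,.07),(.09,.103),(.103,.12)):
    Q=V[(V[:,2]>lo)&(V[:,2]<hi)]
    if len(Q): st((lo,hi),Q)
Q=V[(V[:,2]>.015)&(V[:,2]<.07)];r=cv2.minAreaRect(Q[:,:2].astype(np.float32)*1000);print(r)
S=reg(160,220,140,195)
for lo,hi in((.005,.02),(.075,.089),(.089,.11)):
    Q=S[(S[:,2]>lo)&(S[:,2]<hi)]
    if len(Q): st(('s',lo,hi),Q);print(cv2.minEnclosingCircle(Q[:,:2].astype(np.float32)*1000),cv2.minAreaRect(Q[:,:2].astype(np.float32)*1000))
a=cv2.resize(z['p'][150:215,160:345,::-1],None,fx=4.3,fy=4.3,interpolation=cv2.INTER_CUBIC)
cv2.imwrite('pics/crop.png',a)
E
```

```text
(0.02, 0.04) 684 [ 0.4905 -0.1555  0.0311] [0.126 0.234 0.02 ]
(0.05, 0.07) 827 [ 0.4955 -0.1721  0.0603] [0.125 0.242 0.02 ]
(0.09, 0.103) 46 [ 0.4962 -0.1624  0.0987] [0.031 0.08  0.012]
(0.103, 0.12) 109 [ 0.4956 -0.2103  0.1108] [0.032 0.087 0.013]
((497.5069580078125, -165.01576232910156), (245.97886657714844, 128.28530883789062), 78.61405181884766)
('s', 0.005, 0.02) 1114 [0.5483 0.1732 0.0122] [0.188 0.205 0.015]
((552.6207885742188, 174.0228729248047), 132.68203735351562) ((554.28125, 174.58108520507812), (187.86891174316406, 204.86712646484375), 0.29230234026908875)
('s', 0.075, 0.089) 26 [0.5509 0.1726 0.0837] [0.034 0.125 0.008]
((551.4136962890625, 177.00747680664062), 63.752098083496094) ((546.372802734375, 175.7671661376953), (17.614463806152344, 127.44598388671875), 13.823053359985352)
('s', 0.089, 0.11) 269 [0.5497 0.1757 0.0968] [0.056 0.058 0.012]
((551.1431884765625, 176.1658172607422), 29.746259689331055) ((549.975341796875, 175.58114624023438), (55.64016342163086, 58.100730895996094), 0.5005103945732117)
```

View pics/crop.png

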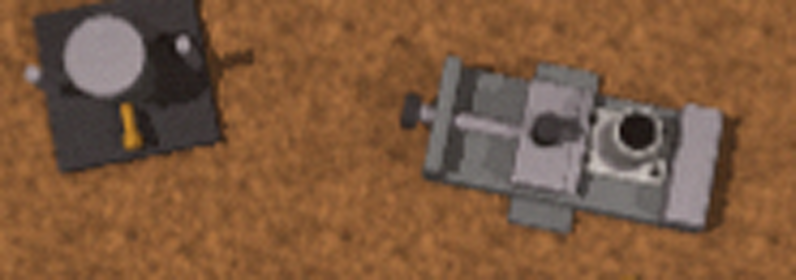

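The crop shows the cap at crop (105,55), the posts at (33,73) and (183,43), the knob at (547,130) and the stub bore at (638,131). In the crop, the vise's +y points left and slightly up. I'll compute rays for these points and take a wrist view.

```bash
python3 - <<'E'
from h import *
c=cam('top')
f=lambda u,v,z: plane(c,[160+u/4.3,150+v/4.3],z)[0]
s=f(638,131,.11);k=f(547,130,.1);print('stub',s,'knob',k,np.hypot(*(k-s)[:2]),np.degrees(np.arctan2(*(k-s)[1::-1])))
ca=f(105,55,.096);p1=f(33,73,.084);p2=f(183,43,.084);print(ca,p1,p2,np.hypot(*(p1-p2)[:2]))
m=(s+k)/2
for a in(-11,169):
    for h in(.30,.25): print(a,h,robot.ik([m[0],m[1],h],down(a)))
a=-11
q=robot.ik([m[0],m[1],.30],down(a))
robot.servo_line([*robot.read_position()[:2],.3])
robot.goto([m[0]-.0,m[1],.30],down(a))
c=cam('wrist');p,d=robot.grab_frame('wrist');np.savez('w1.npz',p=p,d=d);cv2.imwrite('pics/w1.png',p[:,:,::-1])
print(robot.read_qpos(),robot.read_t(),c['C'].round(3).tolist())
E
```

```text
stub [ 0.49369392 -0.21415366  0.11      ] knob [ 0.49541874 -0.14940431  0.1       ] 0.06477231321970237 88.47408796565016
[0.54920868 0.17447054 0.096     ] [0.53777185 0.23018941 0.084     ] [0.56114073 0.11897628 0.084     ] 0.11364182330270702
-11 0.3 [  1.16540009   3.44498176  -7.85895706   0.         -78.69606118
 167.83459991]
-11 0.25 [  1.16540009   4.65217889 -12.92167156   0.         -72.42614956
 167.83459991]
169 0.3 [  1.16540009   3.44498176  -7.85895706   0.         -78.69606118
 -12.16540009]
169 0.25 [  1.16540009   4.65217889 -12.92167156   0.         -72.42614956
 -12.16540009]
[ 1.20726405e+00  3.45778837e+00 -7.85145287e+00 -9.52893419e-04
 -7.86933859e+01  1.67815536e+02] 3.8667 [[0.982, -0.184, -0.05, 0.507], [-0.191, -0.947, -0.259, -0.111], [-0.0, 0.264, -0.965, 0.488], [0.0, 0.0, 0.0, 1.0]]
```

View pics/w1.png

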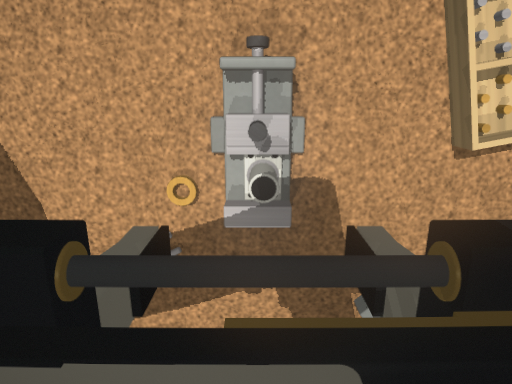

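The wrist view shows the vise aligned with the picture. The knob top is near (258,132), the stub top near (263,188) and the jaw tops span columns 225 to 292. Depth clusters will give precise points.

```bash
python3 - <<'E'
from h import *
z=np.load('w1.npz');c=cam('wrist');P=cloud(c,z['d'])
R=P.copy();R[:, :200]=np.nan;R[:,320:]=np.nan;R[:30]=np.nan;R[215:]=np.nan
def cl(lo,hi,r0,r1,n):
    m=((R[...,2]>lo)&(R[...,2]<hi)); m[:r0]=0;m[r1:]=0
    Q=R[m];v,u=np.nonzero(m);(e,r)=cv2.minEnclosingCircle(Q[:,:2].astype(np.float32)*1000)
    print(n,len(Q),np.median(Q[:,2]).round(4),Q[:,:2].mean(0).round(4),np.round(e,1),round(r,1),'px',u.min(),u.max(),v.min(),v.max());return Q
cl(.105,.12,165,210,'stub');cl(.094,.106,110,150,'knob')
for r0,r1,n in((100,160,'mov'),(200,230,'fix'),(50,75,'end')):
    Q=cl(.056,.068,r0,r1,n);print(cv2.minAreaRect(Q[:,:2].astype(np.float32)*1000))
E
```

```text
stub 738 0.1097 [ 0.4947 -0.2108] [ 494.5 -211.5] 17.8 px 249 279 172 202
knob 290 0.0995 [ 0.4996 -0.1481] [ 499.7 -148.5] 10.8 px 248 267 122 140
mov 2197 0.0592 [ 0.4982 -0.1557] [ 498. -156.] 45.6 px 225 289 113 153
((498.3650817871094, -155.0830841064453), (49.7151985168457, 79.85890197753906), 79.153564453125)
fix 671 0.0594 [ 0.4795 -0.2528] [ 479.6 -253.6] 44.9 px 224 291 205 214
((479.6883544921875, -253.02589416503906), (13.233291625976562, 89.03746032714844), 78.60403442382812)
end 971 0.0634 [ 0.5141 -0.0738] [513.8 -73.4] 45.0 px 219 295 57 69
((513.7261962890625, -73.6126708984375), (13.317899703979492, 89.57414245605469), 79.02676391601562)
```

```bash
python3 - <<'E'
from h import *
R=down(-11);k=np.array([.4997,-.1483]);y=np.array([np.cos(np.radians(79)),np.sin(np.radians(79))])
robot.move_gripper(.6)
robot.goto([*k,.17],R)
robot.servo_line([*k,.068],R,.12);print(robot.read_force())
robot.move_gripper(0.);print('w',robot.read_grip_width()*88,robot.read_finger_force())
t=k+.038*y
robot.servo_line([*t,.068],R,.06);print(robot.read_position(),robot.read_force(),robot.read_grip_width()*88)
robot.move_gripper(.6);robot.servo_line([*t,.2],R,.2)
m=[.4967,-.18]
robot.goto([*m,.30],R)
c=cam('wrist');p,d=robot.grab_frame('wrist');cv2.imwrite('pics/w2.png',p[:,:,::-1])
P=cloud(c,d);P[:, :200]=np.nan;P[:,320:]=np.nan;P[215:]=np.nan;P[:30]=np.nan
Q=P[(P[...,2]>.104)&(P[...,2]<.12)];print('stub',len(Q),Q.mean(0),cv2.minEnclosingCircle(Q[:,:2].astype(np.float32)*1000))
Q=P[(P[...,2]>.094)&(P[...,2]<.103)&(P[...,1]>-.15)];print('knob',len(Q),Q.mean(0))
print(robot.read_t())
E
```

```text
[-0.85504814 -0.25904611  0.71511722]
w 0.49997892623463785 6.0218278292086325
[ 0.50857803 -0.11101885  0.06983508] [-1.09736287  0.14973494 12.54273934] 0.35128409386632714
stub 744 [ 0.49460096 -0.21078896  0.10963807] ((494.462646484375, -211.4084014892578), 17.857112884521484)
knob 314 [ 0.50663654 -0.11249618  0.09960242]
10.4667
```

View pics/w2.png

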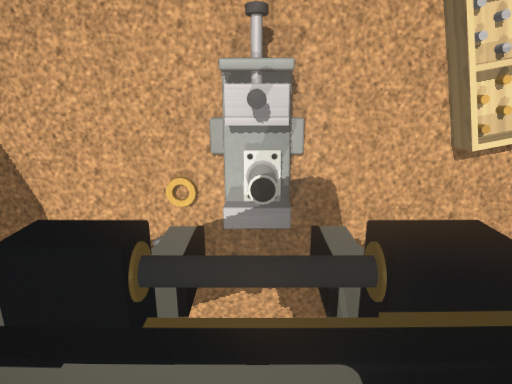

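The jaw moved back about 37 mm: the knob is at (256,98) and the flange is fully free. But the grip width read nearly zero, which doesn't fit a 22 mm knob. I'll check what the gripper readings mean before grasping.

```bash
python3 - <<'E'
from h import *
print(robot.read_grip_width(),robot.read_finger_force(),robot.read_force())
robot.move_gripper(0.);print(robot.read_grip_width(),robot.read_finger_force())
robot.move_gripper(1.);print(robot.read_grip_width(),robot.read_finger_force())
c=cam('side');p,d=robot.grab_frame('side')
t=robot.read_position()
q=c['V']@[*t,1];s=q[:2]/q[2];s=s*(1+c['k']*(s@s))*c['f']+[c['cx'],c['cy']];print(t,s,robot.read_t())
x,y=s.astype(int);cv2.circle(p,(x,y),1,(255,0,0),-1)
a=p[max(0,y-70):y+130,x-90:x+90,::-1];cv2.imwrite('pics/s2.png',cv2.resize(a,None,fx=3,fy=3))
E
```

```text
0.6018314937558172 0.0 [ 0.02373325 -0.02063868  0.19709007]
0.0021102759258092734 0.0
1.0002729561762826 0.0
[ 0.49670878 -0.18000558  0.30000909] [265.08708935 139.5450668 ] 12.95
```

View pics/s2.png

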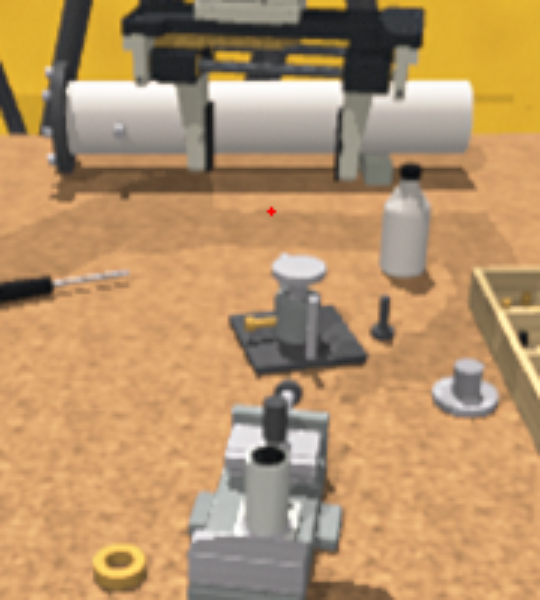

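The view shows the fingertips at about crop (197,165) and (348,178), well above the projected TCP at (271,211). So the real tips seem about 30 mm higher than the TCP reading says. I'll measure this with side depth, fingers open and shut.

```bash
python3 - <<'E'
from h import *
c=cam('side');t=robot.read_position();R=robot.read_tcp_rot()
for o in(1.,.0):
    robot.move_gripper(o)
    p,d=robot.grab_frame('side');P=cloud(c,d).reshape(-1,3)
    L=(P-t)@R   # tool coords
    L=L[(abs(L)<.12).all(1)]
    print(o,len(L),'max z',np.sort(L[:,2])[-8:].round(4))
    zz=L[:,2].max()
    T=L[L[:,2]>zz-.02]
    for s in(-1,1):
        q=T[T[:,1]*s>0]
        if len(q): print(s,len(q),q.min(0).round(4),q.max(0).round(4))
    q=np.load('top0.npz')
c=cam('top');p,d=robot.grab_frame('top');P=cloud(c,d).reshape(-1,3);L=(P-t)@R;L=L[(abs(L)<.25).all(1)]
print('top body',L[:,2].min(),np.median(L[:,:2],0),robot.read_t())
E
```

```text
1.0 1403 max z [-0.0308 -0.0306 -0.0303 -0.0303 -0.0303 -0.0301 -0.0299 -0.0295]
-1 80 [-0.0145 -0.059  -0.0492] [ 0.003  -0.0436 -0.0295]
1 74 [-0.0142  0.0436 -0.0493] [ 0.0088  0.0595 -0.0301]
0.0 1421 max z [-0.032  -0.0317 -0.0315 -0.0314 -0.031  -0.0299 -0.0294 -0.0292]
-1 60 [-0.0147 -0.0145 -0.0492] [ 0.0023 -0.0005 -0.0292]
1 73 [-0.0146  0.0001 -0.0489] [ 0.0089  0.016  -0.0294]
top body -0.24961552381748348 [ 0.02072424 -0.0442402 ] 14.7417
```

The tips sit about 30 mm behind the stated TCP, so the earlier pinch only caught the very top of the knob. It still moved the jaw about 37 mm, to a travel of roughly 0.040 m. I'll allow for the 30 mm and grasp the stub with the tips at about 0.071 m.

```bash
python3 - <<'E'
from h import *
R=down(-11);s=[.4946,-.2112]
robot.move_gripper(.75)
robot.goto([*s,.13],R);robot.servo_line([*s,.041],R,.12);print(robot.read_force())
robot.move_gripper(0.);print('w',robot.read_grip_width()*88,robot.read_finger_force(),robot.read_position(),robot.read_force())
robot.servo_line([*s,.06],R,.05);robot.servo_line([*s,.19],R,.15);robot.dwell(.3)
print('w',robot.read_grip_width()*88,robot.read_finger_force(),robot.read_force(),robot.read_t())
p,d=robot.grab_frame('side');c=cam('side');cv2.imwrite('pics/s3.png',p[:,:,::-1])
t=robot.read_position();L=(cloud(c,d).reshape(-1,3)-t)@robot.read_tcp_rot()
L=L[(abs(L[:,0])<.06)&(abs(L[:,1])<.05)&(L[:,2]>-.06)&(L[:,2]<.08)]
for z in np.arange(-.06,.06,.01):
    q=L[(L[:,2]>z)&(L[:,2]<z+.01)]
    if len(q):print(z.round(2),len(q),q.min(0).round(4),q.max(0).round(4))
E
```

```text
[-0.20849997  0.33018475 -0.09708594]
w 35.64695725958089 29.98600333929062 [ 0.49544498 -0.21130382  0.0413665 ] [ 2.04906737 -0.00722169  0.71257406]
w 35.323195915266055 29.979834258556366 [ 0.26528657  0.53880128 -4.14490675] 19.975
-0.06 124 [-0.0222 -0.0341 -0.06  ] [-0.0001  0.0351 -0.0501]
-0.05 131 [-0.0211 -0.0319 -0.0498] [-0.0001  0.0333 -0.04  ]
-0.04 116 [-0.022  -0.0322 -0.04  ] [-0.0024  0.0333 -0.0301]
-0.03 60 [-0.0207 -0.017  -0.0296] [-0.0066  0.0207 -0.0203]
-0.02 66 [-0.0214 -0.0169 -0.02  ] [-0.0051  0.017  -0.0102]
-0.01 156 [-0.0379 -0.0236 -0.0099] [ 0.0318  0.0245 -0.    ]
0.0 178 [-0.0401 -0.0241  0.    ] [0.0348 0.0251 0.01  ]
0.01 12 [-0.0365 -0.0166  0.0101] [0.0266 0.025  0.0134]
```

```bash
python3 -c "
import cv2;a=cv2.imread('pics/s3.png')[60:310,170:350];cv2.imwrite('pics/s3c.png',cv2.resize(a,None,fx=2.4,fy=2.4))"
```

```text
(no output)
```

View pics/s3c.png

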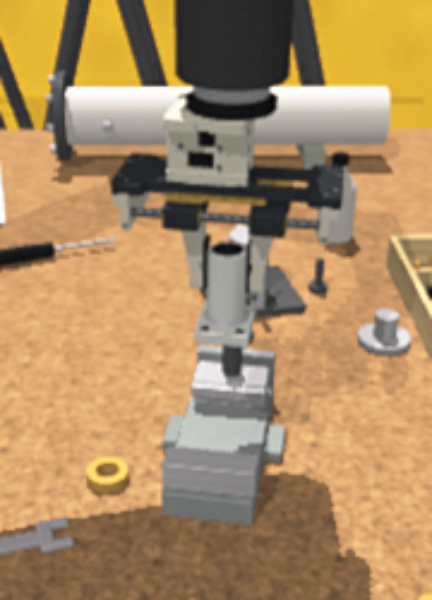

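The stub is held upright with 30 N on the pads. It weighs about 4.1 N, and its underside is 11.4 mm below the TCP. I'll carry it to a point above the cap and check the alignment.

```bash
python3 - <<'E'
from h import *
R=down(30);s=[.550,.1753]
robot.goto([*s,.19],R);robot.servo_line([*s,.122],R,.1);robot.dwell(.2)
t=robot.read_position();print(t,robot.read_qpos().round(1),robot.read_force(),robot.read_t())
p,d=robot.grab_frame('side');c=cam('side');P=cloud(c,d);W=P.reshape(-1,3)
q=W[(abs(W[:,0]-.55)<.08)&(abs(W[:,1]-.175)<.08)]
for n,lo,hi in(('base',.005,.02),('cap',.088,.0945),('flange',.11,.121),('stub',.13,.15)):
    a=q[(q[:,2]>lo)&(q[:,2]<hi)]; 
    if len(a): print(n,len(a),a.min(0).round(4),a.max(0).round(4))
cv2.imwrite('pics/s4.png',cv2.resize(p[90:220,200:360,::-1],None,fx=4,fy=4))
E
```

```text
[0.55037928 0.17555464 0.12272874] [ 37.1  14.8 -17.7   0.  -57.4 172.9] [ 0.48272054 -0.45757575 -4.00349535] 22.5083
base 529 [0.4756 0.098  0.005 ] [0.6264 0.247  0.0196]
cap 56 [0.5209 0.1432 0.0883] [0.578  0.1924 0.0945]
flange 73 [0.5144 0.1302 0.1112] [0.5876 0.1868 0.121 ]
stub 60 [0.5324 0.1517 0.13  ] [0.5648 0.175  0.1499]
```

View pics/s4.png

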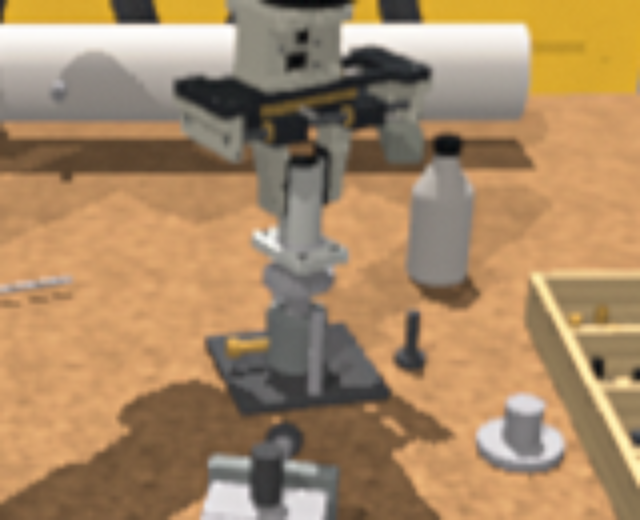

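The side view shows the flange level above the cap and the stub axis within about 3 mm of the cap's. The posts are clear. I'll nudge +2 mm in y, back the wrist off its limit by 4°, and press in small steps using force and height.

```bash
python3 - <<'E'
from h import *
R=down(26);s=[.5505,.1772]
robot.servo_line([*s,.122],R,.03);robot.dwell(.2);f0=robot.read_force()[2]
z=.110;ok=0
while z>.088:
    robot.servo_line([*s,z],R,.03);robot.dwell(.15)
    t=robot.read_position();F=robot.read_force()[2]-f0
    print(round(z,4),t.round(4),round(F,2),round(robot.read_grip_width()*88,2))
    if F>17: break
    if F>11.3: break
    z-=.003 if F<9 else .001
print(robot.read_t(),robot.read_finger_force())
E
```

```text
0.11 [0.5507 0.1773 0.1102] -0.16 35.7
0.107 [0.551  0.1775 0.1074] 2.92 35.5
0.104 [0.551  0.1775 0.1045] 7.83 36.12
0.101 [0.551  0.1775 0.1015] 9.0 35.77
0.1 [0.551  0.1775 0.1005] 9.26 35.69
0.099 [0.551  0.1775 0.0996] 9.83 35.4
0.098 [0.5511 0.1775 0.0987] 9.98 35.36
0.097 [0.5511 0.1775 0.0977] 10.85 35.28
0.096 [0.5511 0.1775 0.0968] 11.56 35.44
26.9083 29.99069184064865
```

```bash
python3 - <<'E'
from h import *
R=down(26)
robot.servo_line([.5505,.1772,.0948],R,.02);robot.dwell(.5)
print(robot.read_position(),robot.read_force(),robot.read_finger_force(),abs(robot.read_qvel()).max())
p,d=robot.grab_frame('side');W=cloud(cam('side'),d).reshape(-1,3)
q=W[(abs(W[:,0]-.55)<.06)&(abs(W[:,1]-.175)<.07)]
for n,lo,hi in(('cap',.075,.082),('flange',.086,.096),('stub',.105,.125)):
    a=q[(q[:,2]>lo)&(q[:,2]<hi)]
    if len(a): print(n,len(a),a.min(0).round(4),a.max(0).round(4))
cv2.imwrite('pics/s5.png',cv2.resize(p[100:240,210:350,::-1],None,fx=4,fy=4,interpolation=cv2.INTER_CUBIC))
E
```

```text
[0.55109854 0.17743016 0.09568068] [0.93490409 0.90655821 7.93401151] 29.990941286087036 0.07623859768185956
cap 35 [0.5211 0.1121 0.0752] [0.5727 0.1731 0.082 ]
flange 106 [0.5151 0.1325 0.086 ] [0.5854 0.1997 0.0959]
stub 56 [0.5334 0.1551 0.1053] [0.566  0.176  0.1247]
```

View pics/s5.png

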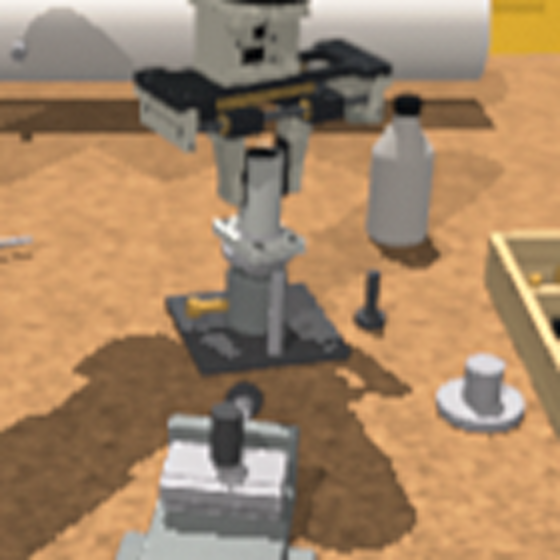

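The stub stands upright on the cap, with the flange at the height of the post tops. The force rise is about 12 N and the travel about 12 mm, so the two agree. I'll hand in now.

```bash
python3 -c "
from rig import robot
print(robot.job_done())"
```

```text
the job is handed in; nothing more can be done
None
```

I slid the vise jaw back about 40 mm, set the stub upright on the cap and pressed it about 12 mm down with about 12 N. I handed the job in with the stub still gripped there; the interface gave no pass/fail result.

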